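Set the dose on an aquarium dosing pump and start it

ROBOT

A 6-joint arm with a two-finger parallel gripper is mounted at the origin on the work surface. World frame = base frame: x ahead of the robot, y to its left, z up, the work surface at z = 0. Lengths are in m, angles in rad, forces in N, time in s.
With the tool pointing down it reaches from about 0.375 to 0.9 m from the base axis. Payload 3.1 kg.
Tool frame: the origin (TCP) lies midway between the tips of the shut fingers; the grasp point (between the pads) lies 19 mm behind it (pinch_z is the distance from the TCP to the grasp point, in m); y points along the fingers, z is the direction in which the jaws open and shut, and the axes are right-handed (so a half turn about y gives the same grasp; the last joint's range is limited). The gripper opens to 87 mm and grips with 3 to 60 N. Pads are 19 mm wide; open, the fingers measure 117 mm over their backs; the gripper's body (75 mm by 190 mm) begins 51 mm behind the grasp point.
Start: joints at [-1.464, 0.527, 1.433, -0, 1.181, -0.178], TCP at [0.176, -0.6, 0.223] pointing down, gripper open.
Joint ranges: [-3.08, 3.08], [-0.75, 2.2], [0.22, 2.44], [-1.43, 4.57], [0, 2.65], [-2.85, 2.85]. Speed limits (rad/s): [2.79, 2.79, 3.14, 3.14, 3.14, 3.14].

INTERFACE

Orientations are given as a unit quaternion [x, y, z, w].
In Python, from rig import * gives the robot as it stands.
- The arm moves only by the tool drive_tool, never from a script. Its argument "plan" is a list of rows, each a list of 7 numbers: the shift along the tool's x, y, z in mm, then the turn, a rotation vector about the tool's x, y, z in degrees, then the finger opening in mm, from 0 to 87. A call has 1 to 10 rows; each row is the pose to reach, as a shift and turn from the pose commanded when the call began, along the tool's axes at that moment; what a row does not reach only later rows make up. A row lasts 1/10 s, in which the tool goes at most 50 mm and 8.59 degrees, less where a joint would pass 70% of its speed; a pose out of reach is approached as far as the arm can. A call with a gripper value outside its range is refused whole. The fingers move at their own pace and stop on an object; "newtons" is the grip in N (left out, the last holds). Time passes only in rows, so rows that repeat a pose let the fingers close. It gives the time, the measured TCP pose, the force and the opening at its end, in the units of the state.
- get_obs(): the state, without advancing time (a new reading comes with each control period).
- camera(name): name is "side" or "top" or "wrist"; returns the picture (384x512x3 uint8, blue, green, red); there is no depth.
- get_calibration(name): a dict with "fx", "fy", "cx", "cy" (pixels), "origin" and "rotation" of the camera in the world; the wrist camera has in their place "tool_from_camera" (4x4, takes a point from camera to tool coordinates, whose origin is the TCP and whose axes are the tool frame's). Camera axes: x right, y down, z forward; pixel columns grow to the right and rows downward; lengths in m; the calibration is good to about 2 mm. A picture is of the moment at which its call begins: read the wrist's pose just before it. get_calibration takes no time and is no camera call.
- hand_in(): hands the job in, once; it reports no verdict.
Trained networks look in the newest picture that a camera, given by its name, has taken for a name from the list of things; names that differ only in an ending like _2 or _b are one class to them, and where a whole thing is asked for, a point or a joint stands for the part that bears it (a point fixed in the world has none). Each returns a list of dicts, best first, with "conf" (0 to 1); they miss things now and then, are a little off and sometimes report something else, mostly with a low value. They report only what shows in the picture. A call takes as long as a camera call.
- spot_in(camera, target): "location" ([column, row] in pixels, amid what is visible of it).
- mark_of(camera, target): "location" ([column, row] in pixels: a listed point, or the origin of a listed thing).
The state is a dict: "time": time; "q": joint angles; "joint_velocities": joint speeds; "joint_torque": joint torques, N m; "position": TCP position; "tool_rot": TCP orientation; "ft_force": force on the tool from outside, world axes, zero at the start; "moment": the same for the moment, N m; "grip_width": finger opening in m.
Only numpy, scipy, OpenCV 4.12 (cv2) and the standard library are available. Lean on these libraries where they do the work, as an engineer would, in place of code of your own. Each camera call takes 0.05 s, during which the arm holds its last target. There are 200 camera calls.

TASK

Set the dosing pump to a dose of 628 and start it: open the clear splash cover well back, roll the three thumbwheels until, read from the robot's side, 6 (left), 2 (middle) and 8 (right) stand uppermost in line with the red marks, and shut the cover fully again. Only then throw the green switch lever all the way over, away from the robot, so that the pump never runs on a wrong dose or with its cover open; leave the bottles around it standing where they are.

Things in the scene. Friction and masses are not known exactly. Their poses are not given: they have to be found in the camera images.
- pump: Dosing pump, black case fixed to the bench, 200 (x) x 360 (y) mm, flat grey top at 100 mm. Origin: centre of its underside; x away from the robot side, y left, z up; yaw varies. On top, mid: wheel bay, open in front, 5 mm cheeks at y +-87.5 mm, back wall at x 61 mm, all 30 mm high; left (y 134 mm): two clear pump heads 78 mm across, 34 mm high; right (y -135 mm): run switch.
- wheel_left (a joint): Left thumbwheel, white, black digits 0-9 round its rim, 56 mm diameter, 24 mm wide; centre at point axle_left. Value in rad: digit k is uppermost at k x 0.628. Rolling its top away from the robot side (pump +x) raises the value and counts up. End stops at -0.15 and 5.80: it cannot pass from 9 to 0. No clicks; about 1.1 N at the rim turns it, and it stays where left.
- wheel_mid (a joint): Middle thumbwheel, white, black digits 0-9 round its rim, 56 mm diameter, 24 mm wide; centre at point axle_mid. Value in rad: digit k is uppermost at k x 0.628. Rolling its top away from the robot side (pump +x) raises the value and counts up. End stops at -0.15 and 5.80: it cannot pass from 9 to 0. No clicks; about 1.1 N at the rim turns it, and it stays where left.
- wheel_right (a joint): Right thumbwheel, white, black digits 0-9 round its rim, 56 mm diameter, 24 mm wide; centre at point axle_right. Value in rad: digit k is uppermost at k x 0.628. Rolling its top away from the robot side (pump +x) raises the value and counts up. End stops at -0.15 and 5.80: it cannot pass from 9 to 0. No clicks; about 1.1 N at the rim turns it, and it stays where left.
- axle_left (a point): Centre of the left wheel, 92 mm above the bench, at pump (0, 48) mm. The axle runs along the pump's y. The wheel stands out 20 mm above the panel, its highest point 28 mm above this point and 120 mm above the bench. Axes as the pump.
- axle_mid (a point): Centre of the middle wheel, the same, at pump (0, 0) mm; 24 mm free between neighbouring wheels. A fingertip pressed lightly on top of a wheel and moved along the pump's x rolls it.
- axle_right (a point): Centre of the right wheel, the same, at pump (0, -48) mm.
- cover (a joint): Clear splash cover over the wheels, rad: 0 shut (level), 2.1 fully open, leaning back past upright. It swings up and away from the robot about its hinge, which is stiff (about 0.1 N m) and holds it where it is left. A plate 100 mm long, 180 mm wide, 3 mm thick, with a skirt 22 mm deep along its front edge.
- cover_hinge (a point): Middle of the cover's hinge line, 132 mm above the bench, at pump (60, 0) mm; the line runs along the pump's y.
- cover_knob (a point): Centre of the red knob at the middle of the cover's front edge: a disc 24 mm across, 14 mm thick, axis along the pump's y (pinch its flat left and right faces), 126 mm from the hinge line, 26 mm beyond the cover's edge on a 6 mm tongue. Cover shut: 132 mm above the bench. Pinched from above, it can turn between the fingers as the cover swings.
- run_switch (a joint): Green run lever on the right of the panel, rad: 0 is off (leaning 0.5 rad towards the robot), 1.0 is on (leaning 0.5 rad away, in the pump's +x). It stays where it is left and takes 1 to 2 N at its tip.
- run_switch_tip (a point): Centre of the green ball, 26 mm across, at the lever's tip; the lever pivots 22 mm above the panel, 60 mm below the ball, on a black block 70 x 50 x 25 mm at pump (0, -135) mm. The ball is about 175 mm above the bench when off or on, 182 mm half way, and travels about 58 mm in the pump's +x.
- dark_bottle: Bystander: amber bottle, 64 mm across, 150 mm high, white cap. Origin: centre of its underside.
- yellow_jar: Bystander: jar with a yellow label, 68 mm across, 110 mm high. Origin: centre of its underside.
- white_tub: Bystander: white tub with a blue cap, 80 mm across, 100 mm high. Origin: centre of its underside.

How it is judged:
On the way, in this order (a step that is already met when the one before it is completed fails the run):
1. the cover is opened well back, to about upright or beyond, with the switch off (value of joint cover above 1.4 rad and value of joint run_switch below 0.3 rad), for 0.1 s.
2. the wheels show 6, 2, 8 with the switch still off (value of joint wheel_left between 3.57 and 3.97 rad and value of joint wheel_mid between 1.057 and 1.457 rad and value of joint wheel_right between 4.827 and 5.227 rad and value of joint run_switch below 0.3 rad), for 0.2 s.
3. the cover is shut over the set wheels, switch still off (all of step 2 and value of joint cover below 0.06 rad), for 0.2 s.
4. the switch is on (value of joint run_switch above 0.85 rad), for 0.1 s.
At the end, for the whole second after the job is handed in: Each wheel within 0.2 rad (a third of a digit) of 6, 2 and 8; cover shut to within 0.06 rad and at rest; switch lever past 0.85 of its 1.0 rad; the three bottles upright and within 30 mm of where they began (value of joint wheel_left between 3.57 and 3.97 rad and value of joint wheel_mid between 1.057 and 1.457 rad and value of joint wheel_right between 4.827 and 5.227 rad and value of joint cover below 0.06 rad and value of joint run_switch above 0.85 rad and angle between each of dark_bottle, yellow_jar, white_tub's own z axis and vertical below 0.2 rad and distance of each of dark_bottle, yellow_jar, white_tub from where it was at the start of the episode below 0.03 m and linear speed of each of dark_bottle, yellow_jar, white_tub below 0.02 m/s and velocity of joint cover between -0.05 and 0.05 rad/s); the robot touches nothing.
It fails at once if the switch is put on while a wheel is off its digit (value of joint run_switch above 0.5 rad and not (value of joint wheel_left between 3.57 and 3.97 rad and value of joint wheel_mid between 1.057 and 1.457 rad and value of joint wheel_right between 4.827 and 5.227 rad)).
It fails at once if the switch is put on while the cover is open (value of joint run_switch above 0.5 rad and value of joint cover above 0.15 rad).
It fails at once if a bottle is knocked over or pushed away (angle between any of dark_bottle, yellow_jar, white_tub's own z axis and vertical above 0.4 rad or distance of any of dark_bottle, yellow_jar, white_tub from where it was at the start of the episode above 0.05 m).
It also fails if it takes over 72 s, if anything falls off the work surface, if the arm or the gripper's body presses on something with over 40 N, if the wrist force passes 120 N, or if a joint passes its speed limit or range.

## Working session

There is one attempt and no reset: what is moved stays moved. The work goes in short steps, Python scripts to look and compute and a tool call to move; the robot and the scene stay as the last step left them, time stands still between calls to the robot, and variables do not carry over. Pictures are saved under pics/ and viewed, about 8 in all and at most 12, crops included, and the job is handed in when it is done.

Besides the shell and the picture viewer there is one more tool, called after "Call:" as name(argument=value, ...), one argument or row to a line, values as JSON. drive_tool: Moves the arm, as the interface text tells. Its arguments: {"type":"object","properties":{"plan":{"type":"array","items":{"type":"array","items":{"type":"number"}}},"newtons":{"type":"number"}},"required":["plan"]}

```bash
ls; mkdir -p pics
cat > h.py <<'E'
from rig import *
import numpy as np, cv2
from scipy.spatial.transform import Rotation as R
def cam(n):
    c=get_calibration(n)
    if 'tool_from_camera' in c:
        o=get_obs(); T=np.eye(4); T[:3,:3]=R.from_quat(o['tool_rot']).as_matrix(); T[:3,3]=o['position']
        M=T@np.array(c['tool_from_camera']); return c,M[:3,3],M[:3,:3]
    return c,np.array(c['origin']),np.array(c['rotation'])
def atz(n,px,z,C=None):
    c,o,r=C or cam(n); d=r@np.array([(px[0]-c['cx'])/c['fx'],(px[1]-c['cy'])/c['fy'],1]); return o+d*(z-o[2])/d[2]
def proj(n,p,C=None):
    c,o,r=C or cam(n); q=r.T@(np.array(p)-o); return np.array([c['fx']*q[0]/q[2]+c['cx'],c['fy']*q[1]/q[2]+c['cy']])
E
python3 - <<'E'
from h import *
np.set_printoptions(precision=3,suppress=True)
o=get_obs();print(o)
ims=[]
for n in('top','side'):
    C=cam(n);print(n,C)
    im=camera(n);cv2.imwrite(f'pics/{n}0.png',im)
    for t,z in(('pump',0),('axle_left',.092),('axle_mid',.092),('axle_right',.092),('cover_hinge',.132),('cover_knob',.132),('run_switch_tip',.175),('dark_bottle',0),('yellow_jar',0),('white_tub',0)):
        m=mark_of(n,t)
        if m: print(t,m[0]['location'],m[0]['conf'],atz(n,m[0]['location'],z,C))
c=get_calibration('wrist');print(c)
E
```

```text
pics
{'time': 0.0, 'q': array([-1.465,  0.528,  1.434,  0.   ,  1.181, -0.178]), 'joint_velocities': array([ 0.001,  0.001, -0.002,  0.   ,  0.001, -0.   ]), 'joint_torque': array([ -0.001, -44.004, -17.659,   0.063,   0.058,  -0.   ]), 'position': array([ 0.176, -0.599,  0.222]), 'tool_rot': array([-0.1  ,  0.701, -0.699,  0.1  ]), 'ft_force': array([-0.177,  0.365, -0.172]), 'moment': array([0.007, 0.021, 0.011]), 'grip_width': 0.0873798122937291}
top ({'fx': 387.5220583014449, 'fy': 387.5220583014449, 'cx': 254.45237672578162, 'cy': 196.42112618555828, 'origin': array([0.343, 0.052, 1.084]), 'rotation': array([ 0.724, -0.68 ,  0.081, -0.082])}, array([0.343, 0.052, 1.084]), array([ 0.724, -0.68 ,  0.081, -0.082]))Traceback (most recent call last):
  File "<stdin>", line 10, in <module>
  File "h.py", line 11, in atz
    c,o,r=C or cam(n); d=r@np.array([(px[0]-c['cx'])/c['fx'],(px[1]-c['cy'])/c['fy'],1]); return o+d*(z-o[2])/d[2]
                         ~^~~~~~~~~~~~~~~~~~~~~~~~~~~~~~~~~~~~~~~~~~~~~~~~~~~~~~~~~~~~~~
ValueError: matmul: Input operand 1 has a mismatch in its core dimension 0, with gufunc signature (n?,k),(k,m?)->(n?,m?) (size 3 is different from 4)
```

View pics/top0.png

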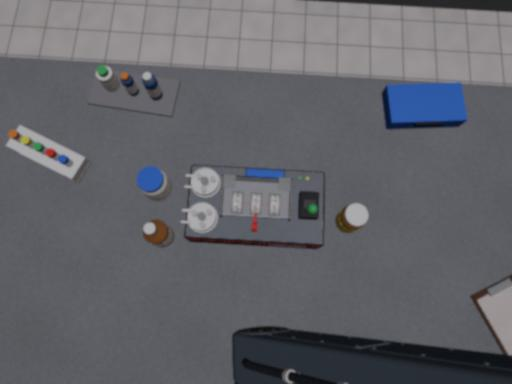

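The top view shows the pump at about (256,205), the red knob at (255,228), the green switch at (312,209), and bottles at (153,182), (157,232) and (352,217). The camera rotation is a quaternion, so I'm fixing the helper.

```bash
sed -i "s/np.array(c\['rotation'\])/R.from_quat(c['rotation']).as_matrix()/" h.py
python3 - <<'E'
from h import *
np.set_printoptions(precision=3,suppress=True)
for n in('side','top'):
    C=cam(n);print(n,C[1])
    im=camera(n);cv2.imwrite(f'pics/{n}0.png',im)
    for t,z in(('pump',0),('axle_left',.092),('axle_mid',.092),('axle_right',.092),('cover_hinge',.132),('cover_knob',.132),('run_switch_tip',.175),('dark_bottle',0),('yellow_jar',0),('white_tub',0)):
        m=mark_of(n,t)
        if m: print(t,m[0]['location'],m[0]['conf'],atz(n,m[0]['location'],z,C))
c=get_calibration('wrist');print(c)
E
```

```text
side [-0.018  0.654  0.813]
pump [253.2, 217.8] 0.85 [0.568 0.05  0.   ]
axle_left [242.2, 202.4] 0.92 [0.562 0.096 0.092]
axle_mid [259.2, 197.1] 0.87 [0.544 0.051 0.092]
axle_right [265.1, 185.5] 0.66 [0.564 0.005 0.092]
cover_hinge [237.7, 178.0] 0.97 [0.606 0.067 0.132]
cover_knob [272.3, 195.0] 0.88 [0.494 0.057 0.132]
run_switch_tip [295.3, 150.4] 0.43 [ 0.536 -0.084  0.175]
dark_bottle [207.1, 293.1] 0.81 [0.474 0.307 0.   ]
yellow_jar [317.0, 178.1] 0.79 [ 0.543 -0.214 -0.   ]
white_tub [162.7, 264.7] 0.76 [0.619 0.325 0.   ]
top [0.343 0.052 1.084]
pump [254.9, 208.4] 0.56 [0.562 0.06  0.   ]
axle_left [233.0, 203.1] 0.76 [0.554 0.117 0.092]
axle_mid [250.9, 200.4] 0.62 [0.564 0.071 0.092]
axle_right [273.7, 205.2] 0.56 [0.555 0.011 0.092]
cover_hinge [260.8, 177.8] 0.66 [0.616 0.049 0.132]
cover_knob [254.4, 222.7] 0.67 [0.499 0.058 0.132]
run_switch_tip [314.4, 208.9] 0.57 [ 0.535 -0.084  0.175]
dark_bottle [162.0, 239.5] 0.93 [0.457 0.314 0.   ]
yellow_jar [348.4, 218.9] 0.8 [ 0.549 -0.207  0.   ]
white_tub [157.8, 189.3] 0.96 [0.601 0.343 0.   ]
{'fx': 279.33605552614125, 'fy': 279.33605552614125, 'cx': 252.45501318790562, 'cy': 194.79698576372692, 'tool_from_camera': array([[-0.   ,  0.969,  0.246, -0.068],
       [ 0.   , -0.246,  0.969, -0.163],
       [ 1.   ,  0.   , -0.   ,  0.001],
       [ 0.   ,  0.   ,  0.   ,  1.   ]])}
```

View pics/side0.png

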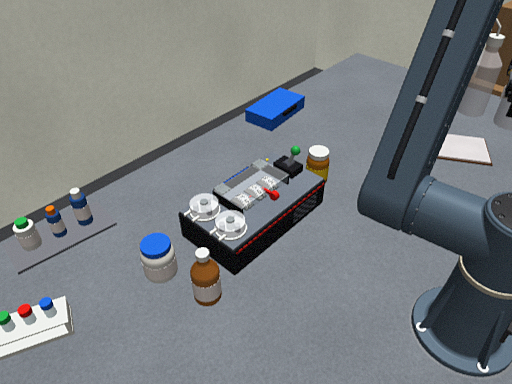

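```bash
cat >> h.py <<'E'
np.set_printoptions(precision=3,suppress=True)
def go(p,Rt=None):
    "print shift (mm) and turn (deg) in tool axes from the measured pose to world pos p, rotation Rt"
    o=get_obs(); Rc=R.from_quat(o['tool_rot']); Rt=Rt or Rc
    print('shift',Rc.inv().apply(np.array(p)-o['position'])*1000,'turn',np.degrees((Rc.inv()*Rt).as_rotvec()),'t',o['time'])
def down(yaw,sgn=1,tilt=0):
    "tool y down, tool z along sgn*pump y; tilt about pump x (deg)"
    z=sgn*np.array([-np.sin(yaw),np.cos(yaw),0]); y=np.array([0,0,-1.]); x=np.cross(y,z)
    return R.from_rotvec(np.radians(tilt)*np.array([np.cos(yaw),np.sin(yaw),0]))*R.from_matrix(np.array([x,y,z]).T)
E
python3 - <<'E'
from h import *
o=get_obs();print(R.from_quat(o['tool_rot']).as_matrix(), o['q'])
for s in(1,-1): go([.44,.055,.33],down(0,s))
E
```

```text
[[-0.96   0.     0.281]
 [-0.281 -0.    -0.96 ]
 [-0.    -1.     0.   ]] [-1.464  0.528  1.433  0.     1.181 -0.179]
shift [-437.703 -107.477 -554.151] turn [  -0.001 -163.68     0.006] t 1.2
shift [-437.703 -107.477 -554.151] turn [-0.004 16.32  -0.001] t 1.2
```

Call:
drive_tool(
  plan=[
    [0,-50,0,0,0,0,87],
    [-40,-107,-50,0,2,0,87],
    [-80,-107,-100,0,4,0,87],
    [-130,-107,-150,0,6,0,87],
    [-180,-107,-200,0,8,0,87],
    [-220,-107,-250,0,10,0,60],
    [-270,-107,-300,0,12,0,40],
    [-310,-107,-340,0,14,0,40],
    [-350,-107,-380,0,16.3,0,40],
    [-390,-107,-420,0,16.3,0,40],
  ],
)

```text
time: 2.2
position: [0.3675, -0.2072, 0.3293]
tool_rot: [-0.001, -0.707, 0.707, 0.0]
ft_force: [0.8, -0.2, -0.3]
grip_width: 0.0551
```

Run:
```python
from h import *
go([.57,.055,.33],down(0,-1)); print(get_obs()['position'],get_obs()['q'])
```

```text
shift [-202.18    -0.722 -262.443] turn [-0.045 -0.063 -0.059] t 2.2
[ 0.368 -0.207  0.329] [-0.78   0.112  1.756  0.     1.272  0.792]
```

Call:
drive_tool(
  plan=[
    [-200,0,-260,0,0,0,40],
    [-200,0,-260,0,0,0,40],
    [-200,0,-260,0,0,0,40],
    [-200,0,-260,0,0,0,40],
    [-200,0,-260,0,0,0,40],
    [-200,0,-260,0,0,0,40],
    [-200,0,-260,0,0,0,40],
    [-200,0,-260,0,0,0,40],
    [-200,0,-260,0,0,0,40],
    [-200,0,-260,0,0,0,40],
  ],
)

```text
time: 3.2
position: [0.5661, 0.0502, 0.3288]
tool_rot: [0.0, -0.707, 0.707, 0.001]
ft_force: [-0.6, 0.4, -0.8]
grip_width: 0.0406
```

Run:
```python
from h import *
print(get_obs()['position'],get_obs()['joint_velocities'])
n='wrist';C=cam(n);im=camera(n);cv2.imwrite('pics/w1.png',cv2.resize(im,None,fx=1.55,fy=1.55,interpolation=cv2.INTER_CUBIC))
for t,z in(('axle_left',.092),('axle_mid',.092),('axle_right',.092),('cover_hinge',.132),('cover_knob',.132),('run_switch_tip',.175)):
    m=mark_of(n,t)
    if m: print(t,m[0]['location'],m[0]['conf'],atz(n,m[0]['location'],z,C))
```

```text
[0.566 0.05  0.329] [-0.011 -0.006  0.003  0.004 -0.     0.002]
cover_hinge [247.6, 136.7] 0.79 [0.618 0.056 0.132]
cover_knob [246.1, 232.1] 0.69 [0.49  0.058 0.132]
run_switch_tip [361.9, 209.0] 0.8 [ 0.536 -0.08   0.175]
```

View pics/w1.png

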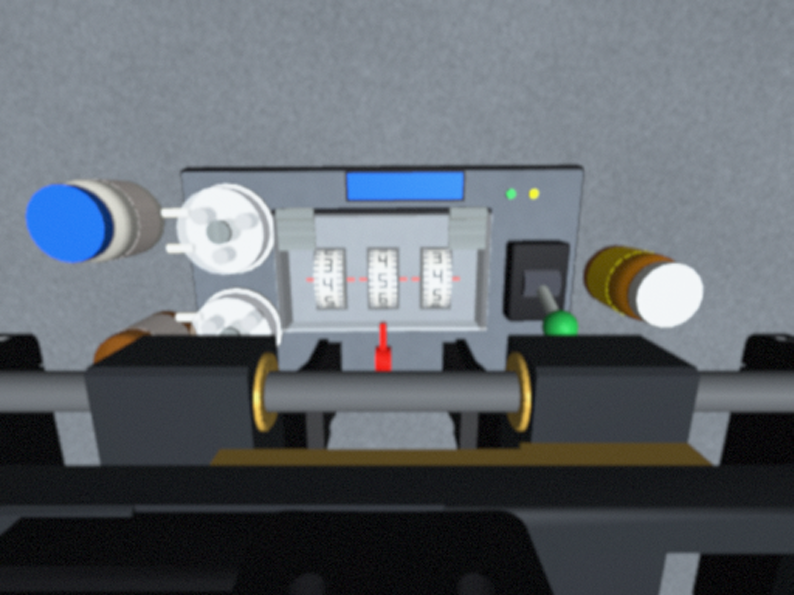

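Run:
```python
from h import *
C=cam('wrist')
for p,z in(((183,168),.1),((582,166),.1),((308,279),.1),((458,279),.1),((383,279),.12),((330,279),.12),((436,279),.12),((383,345),.132),((561,325),.175)): print(p,atz('wrist',np.array(p)/1.55,z,C))
im=cv2.imread('pics/top0.png')
cv2.imwrite('pics/t0c.png',cv2.resize(im[150:260,170:370],None,fx=4,fy=4,interpolation=cv2.INTER_CUBIC))
```

```text
(183, 168) [0.655 0.23  0.1  ]
(582, 166) [ 0.657 -0.115  0.1  ]
(308, 279) [0.557 0.127 0.1  ]
(458, 279) [ 0.557 -0.012  0.1  ]
(383, 279) [0.561 0.057 0.12 ]
(330, 279) [0.561 0.104 0.12 ]
(436, 279) [0.561 0.011 0.12 ]
(383, 345) [0.504 0.057 0.132]
(561, 325) [ 0.536 -0.08   0.175]
```

View pics/t0c.png

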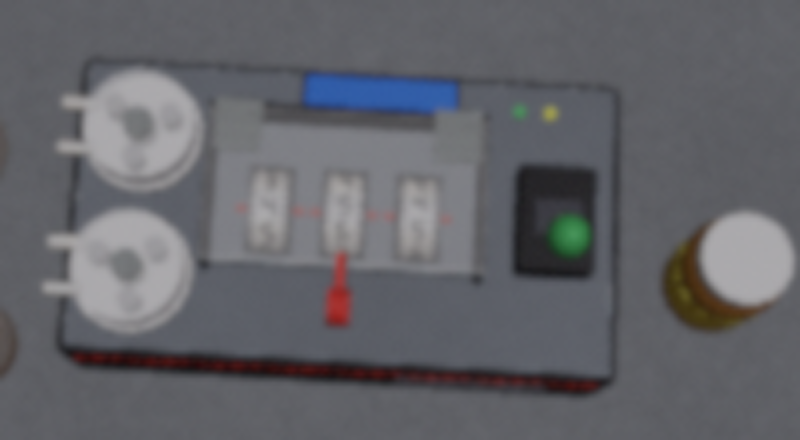

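Both views show the yaw as about 0. The pump centre is near (0.557, 0.057), and the knob should be at about (0.491, 0.057, 0.132).

Run:
```python
from h import *
C=cam('top');print(atz('top',(254.75,226.75),.132,C))
go([.491,.057,.119],down(0.004,-1))
```

```text
[0.489 0.056 0.132]
shift [ 75.786 210.07   -6.524] turn [-0.003 -0.272 -0.013] t 3.55
```

Call:
drive_tool(
  plan=[
    [40,20,-6,0,0,0,40],
    [76,60,-6,0,0,0,40],
    [76,105,-6,0,0,0,40],
    [76,145,-6,0,0,0,40],
    [76,170,-6,0,0,0,40],
    [76,190,-6,0,0,0,40],
    [76,200,-6,0,0,0,40],
    [76,210,-6,0,0,0,40],
    [76,210,-6,0,0,0,40],
    [76,210,-6,0,0,0,40],
  ],
)

```text
time: 4.55
position: [0.4915, 0.0569, 0.1194]
tool_rot: [-0.0, -0.707, 0.707, -0.001]
ft_force: [0.3, 0.3, -0.3]
grip_width: 0.04
```

Run:
```python
from h import *
o=get_obs();print(o['position'],o['ft_force'])
im=camera('wrist');s=camera('side')
a=cv2.resize(im[180:300,150:350],(640,384),interpolation=cv2.INTER_CUBIC)
b=cv2.resize(s[130:250,200:320],(384,384),interpolation=cv2.INTER_CUBIC)
cv2.imwrite('pics/g1.png',np.hstack([a,b])[:, :])
cv2.imwrite('pics/g1.png',cv2.resize(np.hstack([a,b]),(800,300)))
```

```text
[0.492 0.057 0.119] [ 0.308  0.284 -0.266]
```

View pics/g1.png

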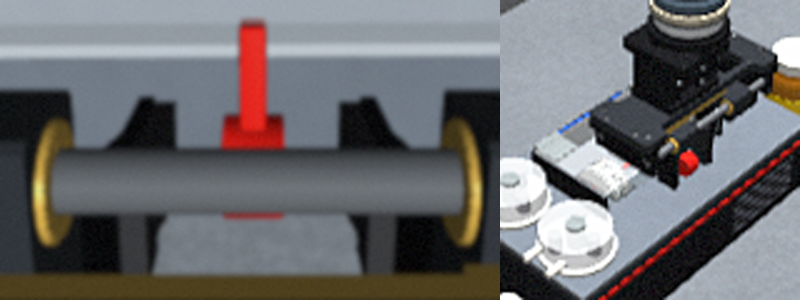

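The knob sits between the fingers, centred. Closing on it.

Call:
drive_tool(
  plan=[
    [0,0,0,0,0,0,5],
    [0,0,0,0,0,0,5],
    [0,0,0,0,0,0,5],
    [0,0,0,0,0,0,5],
    [0,0,0,0,0,0,5],
  ],
  newtons=20,
)

```text
time: 5.15
position: [0.4909, 0.0578, 0.119]
tool_rot: [0.0, 0.708, -0.707, 0.0]
ft_force: [0.3, 4.1, 1.4]
grip_width: 0.0139
```

Run:
```python
import numpy as np
for th in np.arange(.1,2.01,.1): print(round(th,2),'x',round(-126*(1-np.cos(th))),'y',round(-126*np.sin(th)))
```

```text
0.1 x -1 y -13
0.2 x -3 y -25
0.3 x -6 y -37
0.4 x -10 y -49
0.5 x -15 y -60
0.6 x -22 y -71
0.7 x -30 y -81
0.8 x -38 y -90
0.9 x -48 y -99
1.0 x -58 y -106
1.1 x -69 y -112
1.2 x -80 y -117
1.3 x -92 y -121
1.4 x -105 y -124
1.5 x -117 y -126
1.6 x -130 y -126
1.7 x -142 y -125
1.8 x -155 y -123
1.9 x -167 y -119
2.0 x -178 y -115
```

Call:
drive_tool(
  plan=[
    [-1,-13,0,0,0,0,5],
    [-3,-25,0,0,0,0,5],
    [-6,-37,0,0,0,0,5],
    [-10,-49,0,0,0,0,5],
    [-15,-60,0,0,0,0,5],
    [-22,-71,0,0,0,0,5],
    [-30,-81,0,0,0,0,5],
    [-38,-90,0,0,0,0,5],
    [-48,-99,0,0,0,0,5],
    [-58,-106,0,0,0,0,5],
  ],
)

```text
time: 6.15
position: [0.5467, 0.0581, 0.2241]
tool_rot: [-0.002, 0.708, -0.706, -0.002]
ft_force: [-2.1, 2.4, -2.7]
grip_width: 0.0136
```

Call:
drive_tool(
  plan=[
    [-11,-6,0,0,0,0,5],
    [-22,-11,0,0,0,0,5],
    [-34,-15,0,0,0,0,5],
    [-47,-18,0,0,0,0,5],
    [-59,-20,0,0,0,0,5],
    [-72,-20,0,0,0,0,5],
    [-84,-19,0,0,0,0,5],
    [-97,-17,0,0,0,0,5],
    [-109,-13,0,0,0,0,5],
    [-120,-9,0,0,0,0,5],
  ],
)

```text
time: 7.15
position: [0.669, 0.0587, 0.2336]
tool_rot: [-0.001, 0.708, -0.706, -0.0]
ft_force: [-2.0, 5.1, 1.0]
grip_width: 0.0137
```

Radius check is 125.8 mm and θ is about 2.0. Releasing, lifting and backing off to look at the digits.

Call:
drive_tool(
  plan=[
    [0,0,0,0,0,0,40],
    [0,0,0,0,0,0,40],
    [0,0,0,0,0,0,40],
    [0,-20,0,0,0,0,40],
    [0,-50,0,0,0,0,30],
    [30,-80,0,0,0,0,0],
    [80,-80,0,0,0,0,0],
    [120,-70,0,0,0,0,0],
    [140,-60,0,0,0,0,0],
    [140,-60,0,0,0,0,0],
  ],
)

```text
time: 8.15
position: [0.5247, 0.057, 0.2932]
tool_rot: [0.002, -0.707, 0.707, 0.002]
ft_force: [0.1, 0.3, 0.9]
grip_width: 0.003
```

Run:
```python
from h import *
C=cam('wrist');print(get_obs()['position'])
im=camera('wrist');cv2.imwrite('pics/w2raw.png',im)
C=cam('wrist')
px=[proj('wrist',[.557,.057+d,.12],C) for d in(.048,0,-.048)];print(px)
c=np.array(px[1]).astype(int)
a=cv2.resize(im[c[1]-50:c[1]+40,c[0]-80:c[0]+80],(800,450),interpolation=cv2.INTER_CUBIC)
cv2.imwrite('pics/w2.png',a)
for t in('cover_knob','cover_hinge','axle_left','axle_mid','axle_right'):
    m=mark_of('wrist',t)
    if m: print(t,m[0],atz('wrist',m[0]['location'],.092,C))
```

```text
[0.525 0.057 0.293]
[array([211.847, 157.264]), array([251.702, 157.272]), array([291.551, 157.279])]
cover_knob {'location': [246.9, 7.1], 'conf': 0.58} [0.726 0.063 0.092]
cover_hinge {'location': [252.6, 95.4], 'conf': 0.91} [0.63  0.056 0.092]
axle_left {'location': [209.9, 152.4], 'conf': 0.93} [0.56  0.111 0.092]
axle_mid {'location': [248.6, 150.3], 'conf': 0.93} [0.563 0.061 0.092]
axle_right {'location': [288.9, 150.8], 'conf': 0.72} [0.562 0.009 0.092]
```

View pics/w2.png

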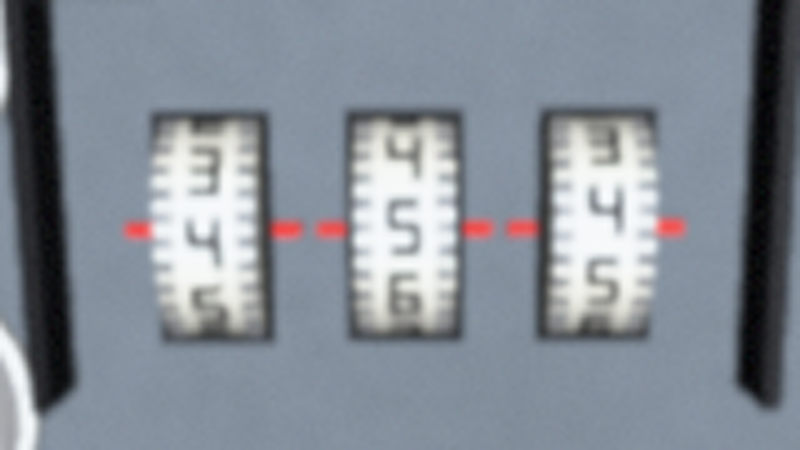

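```bash
cat >> h.py <<'E'
PX,PY=.560,.057
def wheelphi(row,dy,C,px=PX):
    "angle of a rim point seen at image row"
    ph=np.linspace(-1.2,1.2,961)
    r=np.array([proj('wrist',[px+.028*np.sin(a),PY+dy,.092+.028*np.cos(a)],C)[1] for a in ph])
    return ph[np.argmin(abs(r-row))]
E
python3 - <<'E'
from h import *
C=cam('wrist')
f=lambda r:r/5+107
print('marks x',atz('wrist',(251.7,f(229)),.1,C),'cheek',atz('wrist',(251.7-80+20/5,f(229)),.1,C))
for px in(.557,.560,.563):
  print(px,[proj('wrist',[px+s*.028,PY,.1],C)[1]*5-535 for s in(-1,1)])
  for nm,dy,ds in(('L',.048,((3,170),(4,243),(5,305))),('M',0,((4,157),(5,226),(6,295))),('R',-.048,((3,145),(4,208),(5,282)))):
    print(nm,[round(wheelphi(f(r),dy,C,px)+.6283*k,3) for k,r in ds])
E
```

```text
marks x [0.564 0.057 0.1  ] cheek [0.563 0.154 0.1  ]
0.557 [np.float64(362.44425531967386), np.float64(142.70764978739533)]
L [np.float64(2.777), np.float64(2.696), np.float64(2.769)]
M [np.float64(3.596), np.float64(3.472), np.float64(3.495)]
R [np.float64(3.085), np.float64(3.006), np.float64(2.986)]
0.56 [np.float64(351.09293395378586), np.float64(130.44984273368846)]
L [np.float64(2.63), np.float64(2.588), np.float64(2.641)]
M [np.float64(3.413), np.float64(3.361), np.float64(3.375)]
R [np.float64(2.962), np.float64(2.891), np.float64(2.874)]
0.563 [np.float64(339.6956392500758), np.float64(118.14044072641514)]
L [np.float64(2.497), np.float64(2.481), np.float64(2.499)]
M [np.float64(3.263), np.float64(3.254), np.float64(3.247)]
R [np.float64(2.78), np.float64(2.781), np.float64(2.756)]
```

Using 0.563 as the pump x makes all three digits on each wheel agree: left ≈ 2.49, mid ≈ 3.255, right ≈ 2.77. The rolls needed are +1.28, −2.0 and +2.26 rad. Starting with the middle wheel.

Run:
```python
from h import *
go([.574,.057,.130],down(0.004,-1))
```

```text
shift [-43.051 164.318  -0.329] turn [-0.017 -0.224 -0.105] t 8.45
```

The wrist pose I read after that picture was 6 mm further on, because the arm was still settling. Correcting for it gives pump x = 0.557, which agrees with the knob. The wheel angles don't change.

Call:
drive_tool(
  plan=[
    [-20,50,0,0,0,0,0],
    [-39,100,0,0,0,0,0],
    [-39,140,0,0,0,0,0],
    [-39,160,0,0,0,0,0],
    [-39,168,0,0,0,0,0],
    [-39,171,0,0,0,0,0],
    [-39,172,0,0,0,0,0],
    [-39,173,0,0,0,0,0],
    [-39,173,0,0,0,0,0],
    [-39,173,0,0,0,0,0],
  ],
)

```text
time: 9.45
position: [0.5685, 0.057, 0.122]
tool_rot: [-0.001, -0.707, 0.707, -0.001]
ft_force: [-0.3, -0.1, 0.1]
grip_width: 0.0006
```

Call:
drive_tool(
  plan=[
    [0,1,0,0,0,0,0],
    [0,2,0,0,0,0,0],
    [0,2.5,0,0,0,0,0],
    [0,2.5,0,0,0,0,0],
  ],
)

```text
time: 9.85
position: [0.5693, 0.057, 0.1197]
tool_rot: [-0.001, -0.707, 0.707, -0.001]
ft_force: [0.0, 0.2, 5.5]
grip_width: 0.0004
```

Contact at 5.5 N. Rolling towards the robot.

Call:
drive_tool(
  plan=[
    [4,0,0,0,0,0,0],
    [8,0,0,0,0,0,0],
    [12,0,0,0,0,0,0],
    [16,0,0,0,0,0,0],
    [20,0.2,0,0,0,0,0],
    [24,0.5,0,0,0,0,0],
    [26,0.6,0,0,0,0,0],
    [26,0.6,0,0,0,0,0],
  ],
)

```text
time: 10.65
position: [0.5436, 0.0569, 0.1197]
tool_rot: [-0.002, -0.707, 0.707, -0.002]
ft_force: [-0.9, 0.2, 9.7]
grip_width: 0.0004
```

Call:
drive_tool(
  plan=[
    [0,-12,0,0,0,0,0],
    [-14,-12,0,0,0,0,0],
    [-27,-8,0,0,0,0,0],
    [-27,-4,0,0,0,0,0],
    [-27,-1.5,0,0,0,0,0],
    [-27,-0.6,0,0,0,0,0],
    [-27,-0.6,0,0,0,0,0],
    [-27,-0.6,0,0,0,0,0],
  ],
)

```text
time: 11.45
position: [0.5696, 0.057, 0.1197]
tool_rot: [-0.001, -0.707, 0.707, -0.001]
ft_force: [0.6, 0.2, 6.4]
grip_width: 0.0005
```

Call:
drive_tool(
  plan=[
    [4,0,0,0,0,0,0],
    [8,0,0,0,0,0,0],
    [12,0,0,0,0,0,0],
    [16,0,0,0,0,0,0],
    [20,0.2,0,0,0,0,0],
    [24,0.5,0,0,0,0,0],
    [27,0.6,0,0,0,0,0],
    [27,0.6,0,0,0,0,0],
  ],
)

```text
time: 12.25
position: [0.5417, 0.0569, 0.1194]
tool_rot: [-0.0, -0.707, 0.707, -0.001]
ft_force: [-0.6, 0.2, 9.7]
grip_width: 0.0006
```

Call:
drive_tool(
  plan=[
    [0,-12,0,0,0,0,0],
    [0,-50,0,0,0,0,0],
    [0,-95,0,0,0,0,0],
    [0,-130,0,0,0,0,0],
    [0,-150,0,0,0,0,0],
    [0,-150,0,0,0,0,0],
    [0,-150,0,0,0,0,0],
    [0,-150,0,0,0,0,0],
  ],
)

```text
time: 13.05
position: [0.5403, 0.0572, 0.2661]
tool_rot: [-0.002, 0.707, -0.707, -0.001]
ft_force: [0.3, 0.6, -1.0]
grip_width: 0.0003
```

```bash
sed -i 's/^PX,PY=.*/PX,PY=.557,.057/' h.py
cat >> h.py <<'E'
def look(fn):
    C=cam('wrist');im=camera('wrist');c=proj('wrist',[PX,PY,.12],C).astype(int);r0=c[1]-50
    cv2.imwrite(fn,cv2.resize(im[r0:c[1]+40,c[0]-80:c[0]+80],(800,450),interpolation=cv2.INTER_CUBIC))
    print('r0',r0,get_obs()['position']);np.save('C.npy',np.array([*C[1],*C[2].ravel()]));return C,im,r0
def lastC():
    a=np.load('C.npy');return get_calibration('wrist'),a[:3],a[3:].reshape(3,3)
E
python3 - <<'E'
from h import *
print(get_obs()['joint_velocities']);look('pics/w3.png')
E
```

```text
[ 0.     0.011 -0.003  0.     0.001  0.001]
r0 120 [0.54  0.057 0.266]
```

View pics/w3.png

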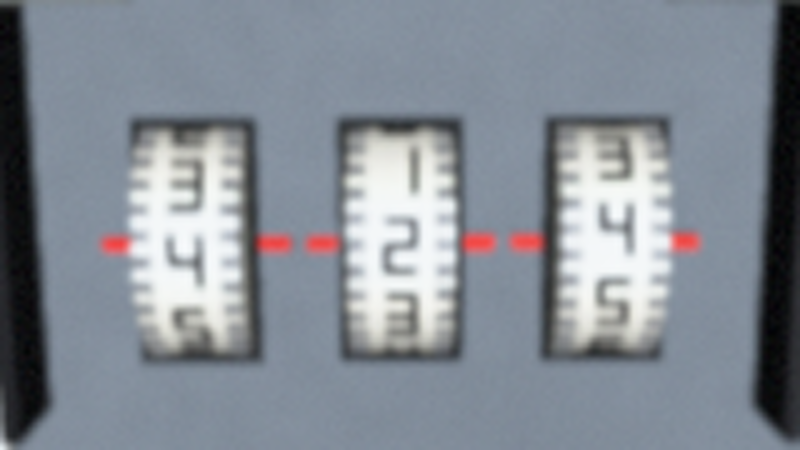

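Middle now shows 2 near the marks (crop row 247, marks at 243). Left and right both show about 4.

Run:
```python
from h import *
C=lastC();f=lambda r:r/5+120
print('marks',atz('wrist',(252,f(243)),.1,C))
for px in(.554,.557,.560):
  for nm,dy,ds in(('L',.048,((3,183),(4,260),(5,328))),('M',0,((1,168),(2,247),(3,316))),('R',-.048,((3,158),(4,228),(5,300)))):
    print(px,nm,[round(wheelphi(f(r),dy,C,px)+.6283*k,3) for k,r in ds])
go([.546,.105,.122],down(.004,-1))
```

```text
marks [0.556 0.057 0.1  ]
0.554 L [np.float64(2.587), np.float64(2.573), np.float64(2.584)]
0.554 M [np.float64(1.486), np.float64(1.422), np.float64(1.457)]
0.554 R [np.float64(2.862), np.float64(2.831), np.float64(2.869)]
0.557 L [np.float64(2.465), np.float64(2.466), np.float64(2.424)]
0.557 M [np.float64(1.348), np.float64(1.317), np.float64(1.32)]
0.557 R [np.float64(2.707), np.float64(2.726), np.float64(2.746)]
0.56 L [np.float64(2.35), np.float64(2.356), np.float64(2.214)]
0.56 M [np.float64(1.223), np.float64(1.209), np.float64(1.16)]
0.56 R [np.float64(2.572), np.float64(2.618), np.float64(2.614)]
shift [ -6.149 143.956 -47.766] turn [ 0.026 -0.213  0.241] t 13.1
```

Left wheel: two strokes of about 18 mm away from the robot.

Call:
drive_tool(
  plan=[
    [-8,40,-30,0,0,0,0],
    [-8,80,-48,0,0,0,0],
    [-8,115,-48,0,0,0,0],
    [-8,135,-48,0,0,0,0],
    [-8,142,-48,0,0,0,0],
    [-8,145,-48,0,0,0,0],
    [-8,146,-48,0,0,0,0],
    [-8,146.5,-48,0,0,0,0],
    [-8,146.5,-48,0,0,0,0],
    [-8,146.5,-48,0,0,0,0],
  ],
)

```text
time: 14.1
position: [0.5504, 0.105, 0.1222]
tool_rot: [0.001, 0.707, -0.707, 0.001]
ft_force: [0.5, -0.2, 0.2]
grip_width: 0.0005
```

Call:
drive_tool(
  plan=[
    [2,1,0,0,0,0,0],
    [2,2,0,0,0,0,0],
    [2,2.8,0,0,0,0,0],
    [2,2.8,0,0,0,0,0],
  ],
)

```text
time: 14.5
position: [0.5491, 0.105, 0.1202]
tool_rot: [-0.001, -0.707, 0.707, -0.001]
ft_force: [-1.1, -0.1, 8.0]
grip_width: 0.0005
```

Call:
drive_tool(
  plan=[
    [-4,0,0,0,0,0,0],
    [-8,0,0,0,0,0,0],
    [-12,0,0,0,0,0,0],
    [-16,0,0,0,0,0,0],
    [-18,0,0,0,0,0,0],
    [-18,0,0,0,0,0,0],
    [-18,0,0,0,0,0,0],
  ],
)

```text
time: 15.2
position: [0.5675, 0.1051, 0.12]
tool_rot: [0.001, 0.707, -0.707, 0.002]
ft_force: [1.1, 0.0, 6.6]
grip_width: 0.0003
```

Call:
drive_tool(
  plan=[
    [0,-12,0,0,0,0,0],
    [9,-12,0,0,0,0,0],
    [18,-8,0,0,0,0,0],
    [18,-4,0,0,0,0,0],
    [18,-1.5,0,0,0,0,0],
    [18,0,0,0,0,0,0],
    [18,0,0,0,0,0,0],
    [18,0,0,0,0,0,0],
  ],
)

```text
time: 16.0
position: [0.5498, 0.1052, 0.1201]
tool_rot: [0.002, 0.707, -0.707, 0.002]
ft_force: [-1.1, 0.8, 11.6]
grip_width: 0.0003
```

Call:
drive_tool(
  plan=[
    [-4,0,0,0,0,0,0],
    [-8,0,0,0,0,0,0],
    [-12,0,0,0,0,0,0],
    [-16,0,0,0,0,0,0],
    [-18.5,0,0,0,0,0,0],
    [-18.5,0,0,0,0,0,0],
    [-18.5,0,0,0,0,0,0],
  ],
)

```text
time: 16.7
position: [0.5688, 0.1052, 0.1198]
tool_rot: [0.002, 0.707, -0.707, 0.002]
ft_force: [2.0, 0.6, 7.9]
grip_width: 0.0003
```

Call:
drive_tool(
  plan=[
    [0,-12,0,0,0,0,0],
    [8,-50,20,0,0,0,0],
    [12,-55,60,0,0,0,0],
    [18,-55,96,0,0,0,0],
    [18,-55,96,0,0,0,0],
    [18,-55,96,0,0,0,0],
    [18,-55,96,0,0,0,0],
  ],
)

```text
time: 17.4
position: [0.5482, 0.0097, 0.1732]
tool_rot: [-0.0, 0.707, -0.707, -0.0]
ft_force: [0.6, 0.8, 0.5]
grip_width: 0.0007
```

Run:
```python
from h import *
for t in(12,-12):
    Rt=down(.004,-1,t); print(t,Rt.apply([0,-1,0]),'finger corners',[Rt.apply([0,0,s*.015])*1000 for s in(1,-1)]); go([.548,.009,.130],Rt)
```

```text
12 [ 0.001 -0.208  0.978] finger corners [array([  0.059, -14.672,  -3.119]), array([-0.059, 14.672,  3.119])]
shift [ 0.172 43.229  0.741] turn [-11.968  -0.2     0.023] t 17.4
-12 [-0.001  0.208  0.978] finger corners [array([  0.059, -14.672,   3.119]), array([-0.059, 14.672, -3.119])]
shift [ 0.172 43.229  0.741] turn [12.032 -0.19   0.064] t 17.4
```

Right wheel: tilting 12° so the gripper body stays clear of the green ball.

Call:
drive_tool(
  plan=[
    [1,0,4,4,0,0,0],
    [2,0,8,8,0,0,0],
    [2,10,8,12,0,0,0],
    [2,30,8,12,0,0,0],
    [2,42,8,12,0,0,0],
    [2,45,8,12,0,0,0],
    [2,46,8,12,0,0,0],
    [2,46,8,12,0,0,0],
  ],
)

```text
time: 18.2
position: [0.5469, 0.0009, 0.1278]
tool_rot: [-0.0, -0.629, 0.777, -0.0]
ft_force: [-0.1, 0.7, -0.1]
grip_width: 0.0007
```

Run:
```python
from h import *
o=get_obs();Rt=R.from_quat(o['tool_rot']);print(o['position'],Rt.apply([0,-1,0]));
print('per world -z 1mm / +x 1mm:',Rt.inv().apply([0,0,-1]),Rt.inv().apply([1,0,0]))
```

```text
[0.547 0.001 0.128] [-0.001  0.208  0.978]
per world -z 1mm / +x 1mm: [ 0.001  0.978 -0.208] [-1.     0.001 -0.   ]
```

Call:
drive_tool(
  plan=[
    [0,2,-0.4,0,0,0,0],
    [0,3,-0.6,0,0,0,0],
    [0,4,-0.8,0,0,0,0],
    [0,5,-1,0,0,0,0],
    [0,5,-1,0,0,0,0],
  ],
)

```text
time: 18.7
position: [0.5464, 0.0009, 0.1223]
tool_rot: [0.0, -0.629, 0.777, -0.0]
ft_force: [-0.6, -0.4, 0.8]
grip_width: 0.0006
```

Call:
drive_tool(
  plan=[
    [0,0.5,-0.1,0,0,0,0],
    [0,0.8,-0.2,0,0,0,0],
    [0,0.8,-0.2,0,0,0,0],
  ],
)

```text
time: 19.0
position: [0.5465, 0.001, 0.1216]
tool_rot: [0.0, -0.629, 0.777, -0.0]
ft_force: [-0.2, 0.1, 0.7]
grip_width: 0.0007
```

Call:
drive_tool(
  plan=[
    [0,0.5,-0.1,0,0,0,0],
    [0,1,-0.2,0,0,0,0],
    [0,1.3,-0.3,0,0,0,0],
    [0,1.3,-0.3,0,0,0,0],
  ],
)

```text
time: 19.4
position: [0.5466, 0.0009, 0.1211]
tool_rot: [-0.0, -0.629, 0.777, -0.0]
ft_force: [-1.4, 0.3, 6.6]
grip_width: 0.0008
```

Contact at 6.6 N. Rolling away from the robot by 21 mm, three times.

Call:
drive_tool(
  plan=[
    [-4,0,0,0,0,0,0],
    [-8,0,0,0,0,0,0],
    [-12,0,0,0,0,0,0],
    [-16,0,0,0,0,0,0],
    [-20,0,0,0,0,0,0],
    [-21,0,0,0,0,0,0],
    [-21,0,0,0,0,0,0],
  ],
)

```text
time: 20.1
position: [0.5683, 0.001, 0.1209]
tool_rot: [-0.001, -0.629, 0.777, -0.001]
ft_force: [0.2, 0.7, 5.1]
grip_width: 0.0006
```

Call:
drive_tool(
  plan=[
    [0,-12,2,0,0,0,0],
    [11,-12,2,0,0,0,0],
    [21,-8,1,0,0,0,0],
    [21,-4,0,0,0,0,0],
    [21,-1.5,0,0,0,0,0],
    [21,0,0,0,0,0,0],
    [21,0,0,0,0,0,0],
    [21,0,0,0,0,0,0],
  ],
)

```text
time: 20.9
position: [0.5472, 0.0015, 0.121]
tool_rot: [-0.001, -0.63, 0.777, -0.001]
ft_force: [-1.1, 3.1, 8.2]
grip_width: 0.0004
```

Call:
drive_tool(
  plan=[
    [-4,0,0,0,0,0,0],
    [-8,0,0,0,0,0,0],
    [-12,0,0,0,0,0,0],
    [-16,0,0,0,0,0,0],
    [-20,0,0,0,0,0,0],
    [-21,0,0,0,0,0,0],
    [-21,0,0,0,0,0,0],
  ],
)

```text
time: 21.6
position: [0.5689, 0.0016, 0.1208]
tool_rot: [-0.001, -0.63, 0.777, -0.001]
ft_force: [0.4, 3.1, 5.3]
grip_width: 0.0002
```

Call:
drive_tool(
  plan=[
    [0,-12,2,0,0,0,0],
    [10,-50,10,0,0,0,0],
    [20,-90,0,-4,0,0,0],
    [30,-120,-30,-8,0,0,0],
    [30,-140,-50,-12,0,0,0],
    [30,-140,-80,-12,0,0,0],
    [30,-140,-80,-12,0,0,0],
    [30,-140,-80,-12,0,0,0],
  ],
)

```text
time: 22.4
position: [0.5371, 0.1084, 0.2405]
tool_rot: [0.001, -0.707, 0.707, -0.0]
ft_force: [-0.1, -0.6, -0.0]
grip_width: 0.0007
```

Run:
```python
from h import *
print(get_obs()['joint_velocities']);look('pics/w4.png')
```

```text
[-0.019  0.005  0.001 -0.004 -0.003  0.   ]
r0 122 [0.537 0.108 0.24 ]
```

View pics/w4.png

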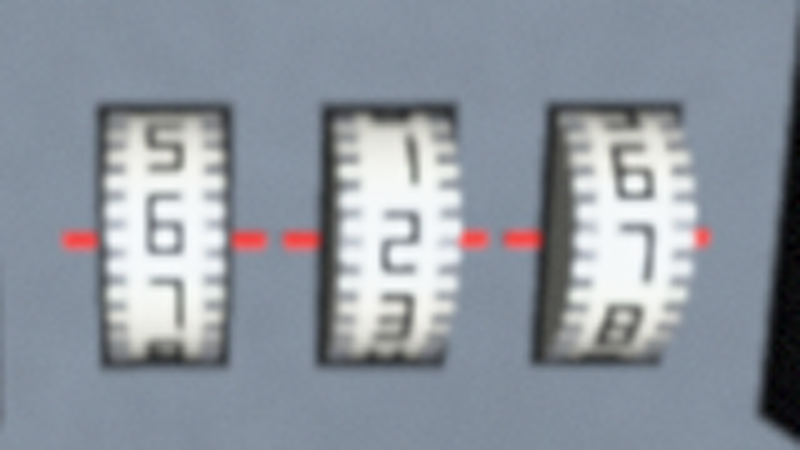

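Run:
```python
from h import *
C=lastC();f=lambda r:r/5+122
print('marks',atz('wrist',(200,f(239)),.1,C))
for px in(.554,.556,.558):
  for nm,dy,ds in(('L',.048,((5,150),(6,225),(7,303))),('M',0,((1,160),(2,243),(3,318))),('R',-.048,((6,172),(7,253),(8,325)))):
    print(px,nm,[round(wheelphi(f(r),dy,C,px)+.6283*k,3) for k,r in ds])
go([.5475,.001,.1285],down(.004,-1,-12))
```

```text
marks [0.556 0.165 0.1  ]
0.554 L [np.float64(4.079), np.float64(4.07), np.float64(4.106)]
0.554 M [np.float64(1.466), np.float64(1.429), np.float64(1.465)]
0.554 R [np.float64(4.5), np.float64(4.501), np.float64(4.544)]
0.556 L [np.float64(3.979), np.float64(4.0), np.float64(4.026)]
0.556 M [np.float64(1.373), np.float64(1.357), np.float64(1.375)]
0.556 R [np.float64(4.415), np.float64(4.428), np.float64(4.449)]
0.558 L [np.float64(3.886), np.float64(3.927), np.float64(3.938)]
0.558 M [np.float64(1.288), np.float64(1.287), np.float64(1.277)]
0.558 R [np.float64(4.335), np.float64(4.358), np.float64(4.341)]
shift [-10.284 111.951 106.918] turn [11.957 -0.172  0.057] t 22.45
```

Readings are left ≈ 3.97, mid ≈ 1.36 and right ≈ 4.40. The corrections are right +0.63 rad, left −0.2 and mid −0.1.

Call:
drive_tool(
  plan=[
    [-2,0,40,4,0,0,0],
    [-4,20,80,8,0,0,0],
    [-8,50,107,12,0,0,0],
    [-10,85,107,12,0,0,0],
    [-10,105,107,12,0,0,0],
    [-10,112,107,12,0,0,0],
    [-10,115,107,12,0,0,0],
    [-10,117,107,12,0,0,0],
    [-10,117,107,12,0,0,0],
    [-10,117,107,12,0,0,0],
  ],
)

```text
time: 23.45
position: [0.5481, 0.0014, 0.1246]
tool_rot: [-0.001, -0.629, 0.777, -0.001]
ft_force: [-0.3, 0.6, -1.2]
grip_width: 0.0005
```

Call:
drive_tool(
  plan=[
    [0,1.5,-0.3,0,0,0,0],
    [0,3,-0.6,0,0,0,0],
    [0,4,-0.8,0,0,0,0],
    [0,4,-0.8,0,0,0,0],
  ],
)

```text
time: 23.85
position: [0.5484, 0.0013, 0.1211]
tool_rot: [-0.001, -0.629, 0.777, -0.001]
ft_force: [-1.6, 0.6, 8.5]
grip_width: 0.0004
```

Call:
drive_tool(
  plan=[
    [-4,0,0,0,0,0,0],
    [-8,0,0,0,0,0,0],
    [-12,0,0,0,0,0,0],
    [-15,0,0,0,0,0,0],
    [-17,0,0,0,0,0,0],
    [-17,0,0,0,0,0,0],
    [-17,0,0,0,0,0,0],
  ],
)

```text
time: 24.55
position: [0.5659, 0.0014, 0.1211]
tool_rot: [-0.001, -0.629, 0.777, -0.001]
ft_force: [0.0, 1.6, 6.9]
grip_width: 0.0005
```

Call:
drive_tool(
  plan=[
    [0,-12,2,0,0,0,0],
    [0,-40,8,0,0,0,0],
    [0,-60,12,-6,0,0,0],
    [0,-60,12,-12,0,0,0],
    [0,-60,12,-12,0,0,0],
    [0,-60,12,-12,0,0,0],
  ],
)

```text
time: 25.15
position: [0.5638, 0.0016, 0.1806]
tool_rot: [-0.0, -0.707, 0.708, 0.001]
ft_force: [-0.2, 0.9, -0.1]
grip_width: 0.0003
```

Run:
```python
from h import *
go([.560,.105,.1235],down(.004,-1))
```

```text
shift [   3.886   56.949 -103.477] turn [-0.085 -0.299  0.063] t 25.15
```

Call:
drive_tool(
  plan=[
    [0,0,-40,0,0,0,0],
    [2,0,-80,0,0,0,0],
    [4,20,-103,0,0,0,0],
    [4,40,-103,0,0,0,0],
    [4,50,-103,0,0,0,0],
    [4,55,-103,0,0,0,0],
    [4,57,-103,0,0,0,0],
    [4,57,-103,0,0,0,0],
    [4,57,-103,0,0,0,0],
  ],
)

```text
time: 26.05
position: [0.561, 0.1046, 0.1243]
tool_rot: [-0.001, -0.707, 0.707, -0.0]
ft_force: [0.5, -0.1, 0.7]
grip_width: 0.0007
```

Left: press, then roll 5.5 mm towards the robot. After that, the middle wheel by 3 mm the same way.

Call:
drive_tool(
  plan=[
    [0,2,0,0,0,0,0],
    [0,4,0,0,0,0,0],
    [0,4.6,0,0,0,0,0],
    [0,4.6,0,0,0,0,0],
    [0,4.6,0,0,0,0,0],
  ],
)

```text
time: 26.55
position: [0.5611, 0.1048, 0.1203]
tool_rot: [-0.001, -0.707, 0.707, -0.001]
ft_force: [-0.5, -0.3, 6.2]
grip_width: 0.0007
```

Call:
drive_tool(
  plan=[
    [2,0,0,0,0,0,0],
    [4,0,0,0,0,0,0],
    [5.5,0,0,0,0,0,0],
    [5.5,0,0,0,0,0,0],
    [5.5,0,0,0,0,0,0],
  ],
)

```text
time: 27.05
position: [0.5563, 0.1048, 0.1202]
tool_rot: [-0.001, -0.707, 0.707, -0.001]
ft_force: [0.3, -0.6, 6.0]
grip_width: 0.0004
```

Call:
drive_tool(
  plan=[
    [5.5,-4,0,0,0,0,0],
    [5.5,-20,0,0,0,0,0],
    [5,-30,25,0,0,0,0],
    [4,-20,48,0,0,0,0],
    [3,-10,48,0,0,0,0],
    [3,-5,48,0,0,0,0],
    [3,-4,48,0,0,0,0],
    [3,-4,48,0,0,0,0],
  ],
)

```text
time: 27.85
position: [0.5513, 0.0579, 0.1225]
tool_rot: [-0.001, 0.707, -0.707, -0.0]
ft_force: [-0.0, -0.2, -0.3]
grip_width: 0.0007
```

Call:
drive_tool(
  plan=[
    [-3,1,0,0,0,0,0],
    [-4,2,0,0,0,0,0],
    [-4,3,0,0,0,0,0],
    [-4,3.3,0,0,0,0,0],
    [-4,3.3,0,0,0,0,0],
    [-4,3.3,0,0,0,0,0],
  ],
)

```text
time: 28.45
position: [0.5565, 0.0573, 0.1203]
tool_rot: [0.001, 0.707, -0.707, 0.001]
ft_force: [0.3, 1.0, 4.5]
grip_width: 0.0004
```

Call:
drive_tool(
  plan=[
    [1.5,0,0,0,0,0,0],
    [3,0,0,0,0,0,0],
    [3,0,0,0,0,0,0],
    [3,0,0,0,0,0,0],
  ],
)

```text
time: 28.85
position: [0.5534, 0.0573, 0.1203]
tool_rot: [0.0, 0.707, -0.707, 0.001]
ft_force: [-0.1, 2.0, 6.9]
grip_width: 0.0005
```

Call:
drive_tool(
  plan=[
    [0,-5,0,0,0,0,0],
    [0,-40,0,0,0,0,0],
    [10,-80,0,0,0,0,0],
    [14,-115,0,0,0,0,0],
    [14,-140,0,0,0,0,0],
    [14,-140,0,0,0,0,0],
    [14,-140,0,0,0,0,0],
    [14,-140,0,0,0,0,0],
    [14,-140,0,0,0,0,0],
  ],
)

```text
time: 29.75
position: [0.5378, 0.057, 0.258]
tool_rot: [-0.001, 0.707, -0.707, -0.001]
ft_force: [0.7, -0.2, -0.1]
grip_width: 0.0003
```

Run:
```python
from h import *
print(get_obs()['joint_velocities']);look('pics/w5.png')
```

```text
[-0.001  0.001 -0.009  0.     0.002 -0.001]
r0 119 [0.538 0.057 0.258]
```

View pics/w5.png

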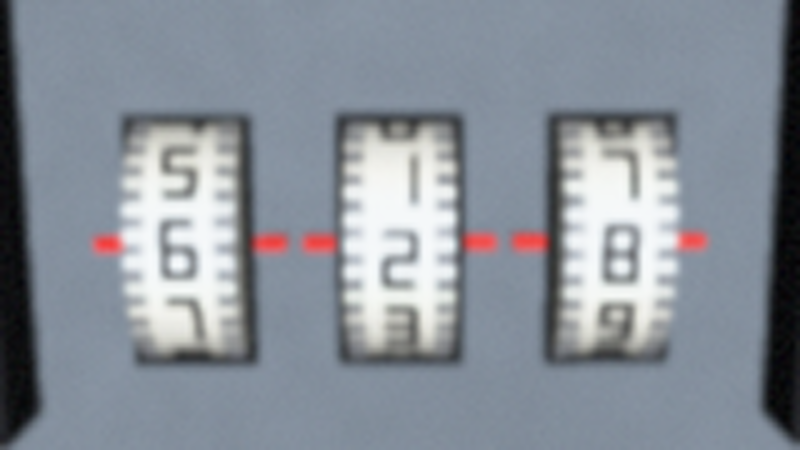

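The wheels show 6, 2, 8, with 6 at row 248, 2 at 259 and 8 at 253. Marks are at row 243.

Run:
```python
from h import *
C=lastC();f=lambda r:r/5+119
print('marks',atz('wrist',(252,f(242)),.1,C))
for px in(.554,.556,.558):
  for nm,dy,ds in(('L',.048,((5,172),(6,248),(7,324))),('M',0,((1,180),(2,259),(3,328))),('R',-.048,((7,173),(8,253),(9,324)))):
    print(px,nm,[round(wheelphi(f(r),dy,C,px)+.6283*k,3) for k,r in ds])
print('goals',3.77,1.257,5.027)
t=2.0;go([.491+.126*(1-np.cos(t)),.0575,.119+.126*np.sin(t)],down(.004,-1))
```

```text
marks [0.557 0.057 0.1  ]
0.554 L [np.float64(3.929), np.float64(3.922), np.float64(3.903)]
0.554 M [np.float64(1.341), np.float64(1.324), np.float64(1.347)]
0.554 R [np.float64(5.178), np.float64(5.141), np.float64(5.162)]
0.556 L [np.float64(3.842), np.float64(3.852), np.float64(3.806)]
0.556 M [np.float64(1.256), np.float64(1.254), np.float64(1.247)]
0.556 R [np.float64(5.091), np.float64(5.071), np.float64(5.067)]
0.558 L [np.float64(3.756), np.float64(3.78), np.float64(3.701)]
0.558 M [np.float64(1.176), np.float64(1.182), np.float64(1.135)]
0.558 R [np.float64(5.008), np.float64(4.999), np.float64(4.96)]
goals 3.77 1.257 5.027
shift [-131.53    24.126   -0.389] turn [ 0.013 -0.215  0.199] t 29.8
```

All within tolerance. Fetching the cover knob from above.

Call:
drive_tool(
  plan=[
    [0,-50,0,0,0,0,40],
    [-40,-60,0,0,0,0,40],
    [-85,-60,0,0,0,0,40],
    [-120,-60,0,0,0,0,40],
    [-131,-50,0,0,0,0,40],
    [-131,-30,0,0,0,0,40],
    [-131,-10,0,0,0,0,40],
    [-131,10,0,0,0,0,40],
    [-131,22,0,0,0,0,40],
    [-131,22,0,0,0,0,40],
  ],
)

```text
time: 30.8
position: [0.6674, 0.0573, 0.2344]
tool_rot: [-0.003, 0.707, -0.707, -0.002]
ft_force: [-0.2, 0.4, -0.2]
grip_width: 0.0405
```

Call:
drive_tool(
  plan=[
    [0,0,0,0,0,0,40],
    [0,0,0,0,0,0,5],
    [0,0,0,0,0,0,5],
    [0,0,0,0,0,0,5],
    [0,0,0,0,0,0,5],
    [0,0,0,0,0,0,5],
  ],
)

```text
time: 31.4
position: [0.6702, 0.0587, 0.2384]
tool_rot: [0.0, 0.708, -0.706, 0.001]
ft_force: [0.1, 4.4, 2.0]
grip_width: 0.014
```

Run:
```python
import numpy as np
print(*[(round(t,2),round(126*(np.cos(t)-np.cos(2.0))),round(126*(np.sin(2.0)-np.sin(t)))) for t in np.arange(1.9,-.01,-.1)],sep='\n')
```

```text
(np.float64(1.9), 12, -5)
(np.float64(1.8), 24, -8)
(np.float64(1.7), 36, -10)
(np.float64(1.6), 49, -11)
(np.float64(1.5), 61, -11)
(np.float64(1.4), 74, -10)
(np.float64(1.3), 86, -7)
(np.float64(1.2), 98, -3)
(np.float64(1.1), 110, 2)
(np.float64(1.0), 121, 9)
(np.float64(0.9), 131, 16)
(np.float64(0.8), 140, 24)
(np.float64(0.7), 149, 33)
(np.float64(0.6), 156, 43)
(np.float64(0.5), 163, 54)
(np.float64(0.4), 168, 66)
(np.float64(0.3), 173, 77)
(np.float64(0.2), 176, 90)
(np.float64(0.1), 178, 102)
(np.float64(-0.0), 178, 115)
```

Call:
drive_tool(
  plan=[
    [12,-5,0,0,0,0,5],
    [24,-8,0,0,0,0,5],
    [36,-10,0,0,0,0,5],
    [49,-11,0,0,0,0,5],
    [61,-11,0,0,0,0,5],
    [74,-10,0,0,0,0,5],
    [86,-7,0,0,0,0,5],
    [98,-3,0,0,0,0,5],
    [110,2,0,0,0,0,5],
    [121,9,0,0,0,0,5],
  ],
)

```text
time: 32.4
position: [0.5494, 0.0581, 0.2302]
tool_rot: [0.001, 0.708, -0.707, 0.001]
ft_force: [-0.7, 3.8, 5.1]
grip_width: 0.0138
```

Call:
drive_tool(
  plan=[
    [10,7,0,0,0,0,5],
    [19,15,0,0,0,0,5],
    [28,24,0,0,0,0,5],
    [35,34,0,0,0,0,5],
    [42,45,0,0,0,0,5],
    [47,57,0,0,0,0,5],
    [52,68,0,0,0,0,5],
    [55,81,0,0,0,0,5],
    [57,93,0,0,0,0,5],
    [57,106,0,0,0,0,5],
  ],
)

```text
time: 33.4
position: [0.4901, 0.0577, 0.1225]
tool_rot: [-0.001, 0.707, -0.707, -0.001]
ft_force: [-2.1, 4.3, 1.7]
grip_width: 0.014
```

Call:
drive_tool(
  plan=[
    [0,1,0,0,0,0,5],
    [0,2,0,0,0,0,5],
    [0,3,0,0,0,0,5],
    [0,3,0,0,0,0,5],
  ],
)

```text
time: 33.8
position: [0.49, 0.0578, 0.1211]
tool_rot: [-0.002, 0.707, -0.707, -0.001]
ft_force: [-5.5, 3.1, 13.6]
grip_width: 0.014
```

The 13.6 N reaction shows the cover is at its stop. Releasing it, then pressing the knob top with closed fingers to make sure.

Call:
drive_tool(
  plan=[
    [0,-2,0,0,0,0,40],
    [0,-2,0,0,0,0,40],
    [0,-2,0,0,0,0,40],
    [0,-15,0,0,0,0,40],
    [0,-45,0,0,0,0,30],
    [0,-45,0,0,0,0,0],
    [0,-45,0,0,0,0,0],
    [0,-35,0,0,0,0,0],
    [0,-29,0,0,0,0,0],
    [0,-27,0,0,0,0,0],
  ],
)

```text
time: 34.8
position: [0.4905, 0.0571, 0.1448]
tool_rot: [-0.002, 0.707, -0.707, -0.001]
ft_force: [-0.1, -0.4, -0.8]
grip_width: 0.003
```

Call:
drive_tool(
  plan=[
    [0,1,0,0,0,0,0],
    [0,2,0,0,0,0,0],
    [0,3,0,0,0,0,0],
    [0,4,0,0,0,0,0],
    [0,4,0,0,0,0,0],
  ],
)

```text
time: 35.3
position: [0.4917, 0.0571, 0.144]
tool_rot: [0.0, -0.707, 0.707, -0.0]
ft_force: [-2.8, 0.0, 9.4]
grip_width: 0.0001
```

Knob top is at 144 mm, exactly the shut height. Lifting to check before throwing the switch.

Call:
drive_tool(
  plan=[
    [0,-30,0,0,0,0,0],
    [0,-75,0,0,0,0,0],
    [-25,-110,0,0,0,0,0],
    [-45,-116,0,0,0,0,0],
    [-45,-116,0,0,0,0,0],
    [-45,-116,0,0,0,0,0],
    [-45,-116,0,0,0,0,0],
    [-45,-116,0,0,0,0,0],
  ],
)

```text
time: 36.1
position: [0.5352, 0.0572, 0.2575]
tool_rot: [-0.001, 0.707, -0.707, -0.001]
ft_force: [-0.3, 0.4, 0.2]
grip_width: 0.0002
```

Run:
```python
from h import *
print(get_obs()['joint_velocities']);look('pics/w6.png')
C=lastC()
for t,z in(('run_switch_tip',.175),('cover_knob',.132)):
    m=mark_of('wrist',t); print(t,[(a['location'],a['conf'],atz('wrist',a['location'],z,C)) for a in m[:1]])
go([.47,-.078,.23],down(.004,-1))
```

```text
[ 0.    -0.001 -0.013 -0.001  0.     0.   ]
r0 117 [0.536 0.057 0.258]
run_switch_tip [([404.1, 200.0], 0.85, array([ 0.536, -0.081,  0.175]))]
cover_knob [([250.7, 230.5], 0.9, array([0.489, 0.059, 0.132]))]
shift [ 66.155  28.231 135.133] turn [ 0.009 -0.211  0.089] t 36.25
```

View pics/w6.png

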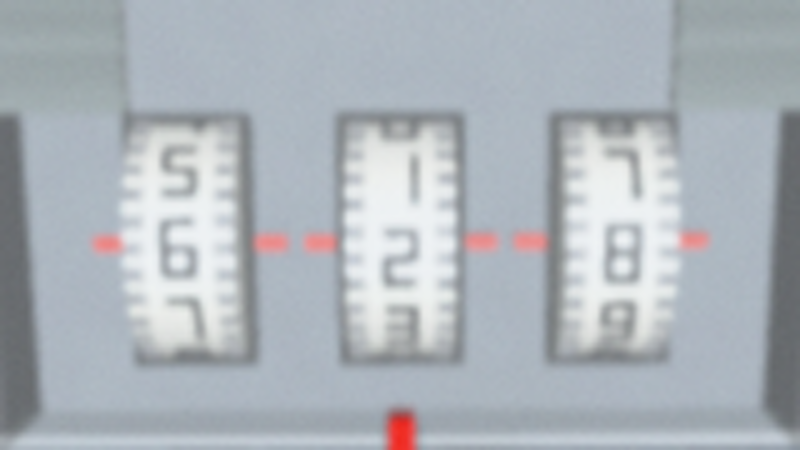

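The cover is shut and 6-2-8 is unchanged. Moving on to the switch, behind the ball.

Call:
drive_tool(
  plan=[
    [30,0,20,0,0,0,0],
    [60,0,60,0,0,0,0],
    [66,0,100,0,0,0,0],
    [66,20,136,0,0,0,0],
    [66,50,136,0,0,0,0],
    [66,80,136,0,0,0,0],
    [66,95,136,0,0,0,0],
    [66,95,136,0,0,0,0],
    [66,95,136,0,0,0,0],
  ],
)

```text
time: 37.15
position: [0.4711, -0.079, 0.1638]
tool_rot: [-0.0, 0.707, -0.707, 0.0]
ft_force: [0.2, 0.3, 0.1]
grip_width: 0.0005
```

Call:
drive_tool(
  plan=[
    [-15,0,0,0,0,0,0],
    [-25,0,0,0,0,0,0],
    [-35,0,0,0,0,0,0],
    [-45,-1,0,0,0,0,0],
    [-55,-2,0,0,0,0,0],
    [-65,-3,0,0,0,0,0],
    [-75,-2,0,0,0,0,0],
    [-85,0,0,0,0,0,0],
    [-91,0,0,0,0,0,0],
    [-91,0,0,0,0,0,0],
  ],
)

```text
time: 38.15
position: [0.5621, -0.0789, 0.1631]
tool_rot: [-0.001, 0.707, -0.707, -0.0]
ft_force: [-0.5, 0.2, -0.4]
grip_width: 0.0004
```

Call:
drive_tool(
  plan=[
    [-2,0,0,0,0,0,0],
    [-4,0,0,0,0,0,0],
    [-6,0,0,0,0,0,0],
    [-6,0,0,0,0,0,0],
  ],
)

```text
time: 38.55
position: [0.5629, -0.0787, 0.1629]
tool_rot: [-0.005, 0.707, -0.707, -0.004]
ft_force: [-10.1, -2.4, 3.4]
grip_width: 0.0001
```

The lever is against its end stop (10 N). Backing off, then lifting clear.

Call:
drive_tool(
  plan=[
    [6,0,0,0,0,0,0],
    [30,0,0,0,0,0,0],
    [50,-10,0,0,0,0,0],
    [60,-50,-30,0,0,0,0],
    [50,-95,-80,0,0,0,0],
    [40,-100,-120,0,0,0,0],
    [30,-100,-136,0,0,0,0],
    [30,-100,-136,0,0,0,0],
    [30,-100,-136,0,0,0,0],
  ],
)

```text
time: 39.45
position: [0.5383, 0.0573, 0.264]
tool_rot: [-0.0, -0.707, 0.707, -0.001]
ft_force: [0.2, -0.5, -0.3]
grip_width: 0.0003
```

Run:
```python
from h import *
o=get_obs();print(o['position'],o['ft_force'])
C=cam('wrist');im=camera('wrist');cv2.imwrite('pics/w7.png',cv2.resize(im,None,fx=1.5,fy=1.5))
for t,z in(('run_switch_tip',.175),('cover_knob',.132)):
    m=mark_of('wrist',t); print(t,[(a['location'],a['conf'],atz('wrist',a['location'],z,C)) for a in m[:1]])
camera('top')
for t in('dark_bottle','yellow_jar','white_tub'): print(t,[(a['location'],a['conf']) for a in mark_of('top',t)[:1]])
```

```text
[0.538 0.057 0.264] [ 0.249 -0.489 -0.326]
run_switch_tip [([406.7, 146.0], 0.65, array([ 0.588, -0.081,  0.175]))]
cover_knob []
dark_bottle [([161.5, 238.0], 0.8)]
yellow_jar []
white_tub [([155.9, 188.6], 0.95)]
```

View pics/w7.png

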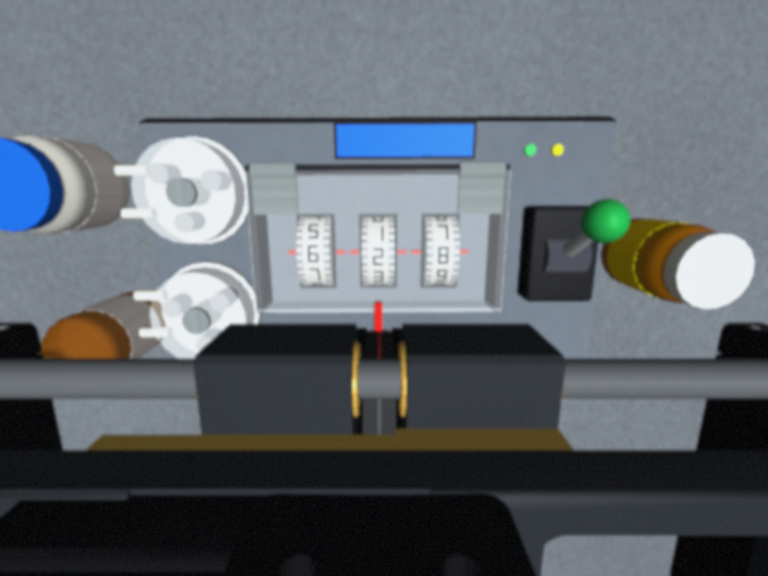

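The lever is over: the ball is at x = 0.588 against 0.586 expected. The cover is shut, the wheels show 6-2-8 and the bottles are standing. Handing in.

```bash
python3 -c "
from rig import *
print(hand_in())"
```

```text
the job is handed in; nothing more can be done
None
```

The pump is set to 628 with its cover shut, and it was started last. I handed the job in at about 40 s of the 72 s allowed; `hand_in()` gives no verdict.

I pinched the cover's knob and swung the cover back to about 2.0 rad. I then rolled the three wheels with the closed fingertips, shut the cover and pressed it down, and threw the switch lever over.

| Check | Measured | Needed |
|---|---|---|
| Left wheel (6) | about 3.82 rad | 3.57 to 3.97 rad |
| Middle wheel (2) | about 1.25 rad | 1.057 to 1.457 rad |
| Right wheel (8) | about 5.07 rad | 4.827 to 5.227 rad |
| Cover shut | knob top at 144 mm, pressed to its stop | 144 mm when shut |
| Switch lever | pushed to its stop; ball at x = 0.588 m | about 0.586 m when on |

- **Wheel readings:** these are from a picture taken just before shutting the cover. A 2 mm error in the pump's position shifts them by about 0.09 rad, which is still within the limits. Later views through the shut cover showed the same digits.
- **Correction on the way:** the first pass rolled the left wheel slightly too far, to about 4.0 rad. I rolled it back, and trimmed the middle wheel, before shutting the cover.
- **Bottles:** all three are standing in the last wrist picture. The detector placed the dark bottle and white tub within about 2 pixels (5 mm) of where they began. It missed the yellow jar in the final top view, so I have no position for it there.
- **Knob:** the detector also missed the cover knob in the last wrist picture, where the fingers hid it. The cover looks shut in that picture.
- **Robot clear:** the arm ended touching nothing, with wrist forces below 1 N.

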